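Isolate the power panel and snap the insulating cap onto the live post

TASK

The little power panel on the bench still has one bare terminal stud. Turn the red isolator handle anticlockwise from on to off until it snaps into its off position, then pick up the loose red cap and press it down squarely onto the bare red post until it clicks over the spring fingers. Keep pressing after the click so that the cap squeezes its rubber sealing ring firmly, and finish like that, still holding the cap pressed down; do not let the cap or your hand touch the post while the isolator is on, and leave the black post, the loose tools and the tape alone.

Things in the scene. Friction and masses are not known exactly. Their poses are not given: they have to be found in the camera images.
- panel: white board 210 (x) x 220 (y) x 15 mm, fixed flat on the bench, turned a little; origin: centre of its underside. Carries the isolator (grey housing 76 x 76 mm, yellow plate, 48 mm above the bench) at x = -55, y = 0 mm and two power posts at x = +50, y = +60 and -60 mm, either post on either side, joined by copper straps
- isolator_handle (a joint): angle (rad) of the isolator's red bar handle about the vertical, anticlockwise from above positive: 0 = on (bar along the panel's +x, white-marked nose at the red dot), 1.047 = off (nose at the green dot), with a stop at each. An over-centre spring resists with up to about 0.25 N m, balances at 0.52, then pulls the handle to the other stop
- isolator_grip (a point): point on the handle's turning axis, 75 mm above the bench and 11 mm below the top of the bar, at the height for the TCP to pinch the bar. The bar is 14 mm wide, 56 mm long, and stands 29 mm above its round foot (48 mm across); pinch its two long sides from above and turn
- cap: loose red cup-shaped cap, mouth down on the bench: 44 mm across at the rim, 42 at the top, 38 mm high, 20 to 45 g; origin: centre of its open underside, z up. Grip its sides from above with the TCP 26 mm above the underside, so that the fingertips stay 7 mm above the rim. A snap rib inside the mouth has a lead-in cone and forgives 2 mm off-centre
- post_red: bare red post fixed on the panel; origin: centre of its underside, 15 mm above the bench, z up. Foot 58 mm square, flange 53 mm across with its top at z = 11 mm, on it a 4 mm thick rubber sealing ring that gives 1 mm per 3 N; brass stud up to z = 39 mm inside four red sprung fingers (noses at z = 25.6 mm, 34 mm across)
- post_snap (a point): point on the red post's axis at the top of the unsqueezed sealing ring, 30 mm above the bench. Height of the cap's underside over it while pressing on: about +9 mm meets the sprung fingers, push rises to 6-10 N, falls suddenly near +4 mm (click, the fingers pull the cap down), 0 touches the ring, then about 3 N per mm, stopping dead at -4 mm on the flange (12 N)
- post_black: the same post in black, already wearing its black cap (top 66 mm above the bench); origin: centre of its underside, on the panel. Leave it alone
- driver_red: red-handled screwdriver, 209 mm long, lying loose left of the panel; origin: centre of its underside. Leave it alone
- tape_electrical: roll of black tape, 58 mm across, 19 mm high, lying loose at the back left of the panel; origin: centre of its underside. Leave it alone
- hex_keys: red folding hex key set, 28 x 96 x 30 mm, lying loose at the right behind the cap; origin: centre of its underside. Leave it alone
- bench_lamp: black desk lamp standing on the bench behind the panel's right-hand corner: round base about 130 mm across, thin upright stem and a shade about 0.5 m up, all an obstacle; origin: centre of the base's underside. Go round it on the robot's side
Not all that is in view belongs to the job. What is shaped like the cap but turquoise is not meant.

How it is judged:
On the way, in this order (a step that is already met when the one before it is completed fails the run):
1. the isolator is turned off (value of joint isolator_handle above 0.93 rad and height (world z) of cap below 0.01 m), for 0.2 s.
2. the cap has clicked over the spring fingers of the red post (horizontal distance between cap and post_red below 0.003 m and z of cap in the frame of post_red below 0.017 m and angle between cap's own z axis and vertical below 0.12 rad), for 0.1 s.
At the end, for the whole second after the job is handed in: the isolator is off (handle above 0.93 rad), the cap sits upright (within 0.12 rad) and centred (within 3 mm) on the red post, past the click, and the fingers are still holding it down: at least 4 N between cap and post, sealing ring squeezed by about 1 mm or more, cap still (value of joint isolator_handle above 0.93 rad and horizontal distance between cap and post_red below 0.003 m and z of cap in the frame of post_red below 0.0142 m and angle between cap's own z axis and vertical below 0.12 rad and contact force between cap and post_red above 4 N and contact force between the fingers and cap above 2 N and linear speed of cap below 0.01 m/s); the arm keeps its last pose, push and grip.
It fails at once if the cap or the fingers touch the red post while the isolator is not off (value of joint isolator_handle below 0.85 rad and contact force between any of cap, the fingers and post_red above 0.5 N).
It fails at once if a loose tool or the tape is moved by over 30 mm (distance of any of driver_red, hex_keys, tape_electrical from where it was at the start of the episode above 0.03 m).
It fails at once if the black post is pushed (contact force between the arm and post_black above 3 N).
It also fails if it takes over 61 s, if anything falls off the work surface, if the arm or the gripper's body presses on something with over 40 N, if the wrist force passes 120 N, or if a joint passes its speed limit or range.

ROBOT

A 6-joint arm with a two-finger parallel gripper is mounted at the origin on a cart in front of the work surface, level with it; the furniture and walls round the work are solid. World frame = base frame: x ahead of the robot, y to its left, z up, the work surface at z = 0. Lengths are in m, angles in rad, forces in N, time in s.
With the tool pointing down it reaches from about 0.4 to 0.825 m from the base axis. Payload 7 kg.
Tool frame: the origin (TCP) lies between the finger pads, 19 mm behind the fingertips; this is the grasp point; z points along the fingers, y is the line along which they close (so a half turn about z gives the same grasp; the last joint's range is limited). The gripper opens to 88 mm and grips with 3 to 60 N. Pads are 19 mm wide; open, the fingers measure 130 mm over their backs; the gripper's body (78 mm by 193 mm) begins 47 mm behind the grasp point.
Start: joints at [-0.867, 0.359, 0.012, 0, -1.224, -0.288], TCP at [0.273, -0.617, 0.245] pointing down, gripper open.
Joint ranges: [-3.07, 3.07], [-1.43, 2.12], [-1.02, 1.25], [-3.03, 1.67], [-3.05, -0], [-3.03, 3.03]. Speed limits (rad/s): [2.39, 2.39, 3.01, 3.14, 3.14, 3.14].

INTERFACE

Orientations are given as a unit quaternion [x, y, z, w].
In Python, from cell import state, grab_frame, close_job gives the robot as it stands. The module is installed in compiled form; this text tells all that it offers.
- The arm moves only by the tool servo_tool, never from a script. Its argument "rows" is a list of rows, each a list of 7 numbers: the shift along the tool's x, y, z each as a share of 0.4 m, from -1 to 1, then the turn, a rotation vector about the tool's x, y, z each as a share of 0.5 rad, from -1 to 1, then the opening, from -1 (shut) to 1 (fully open). A call has 1 to 20 rows; each row shifts and turns the commanded pose from where the row before left it, along the tool's axes as they then stand; what a row does not reach is not made up. A row lasts 1/12 s, in which the tool goes at most 41.7 mm and 7.16 degrees, less where a joint would pass 70% of its speed; a pose out of reach is approached as far as the arm can. A call with a number of a shift or a turn outside -1 to 1 is refused whole. A call with a gripper value outside its range is refused whole. The fingers move at their own pace and stop on an object; the grip force is fixed at half the most. Time passes only in rows, so rows that do not move let the fingers close. It gives the time, the measured TCP pose, the force, the opening and the grip force at its end, in the units of the state.
- state(): the state, without advancing time (a new reading comes with each control period).
- grab_frame(name): name is "scene" or "top" or "wrist"; returns a dict with "frame" (400x640x3 uint8, blue, green, red), "intrinsics" (3x3 intrinsics, pixels), "world_from_camera" (4x4, takes a point from camera to world coordinates). Camera axes: x right, y up, looking along -z (the intrinsics and any distortion apply to the point x, -y, -z); pixel columns grow to the right and rows downward; lengths in m; the calibration is good to about 2 mm. A picture is of the moment at which its call begins. There is no depth.
- close_job(): hands the job in; it is judged then, once.
The state is a dict: "t": time; "q": joint angles; "qd": joint speeds; "effort": joint torques, N m; "position": TCP position; "eef_rot": TCP orientation; "contact_force": force on the tool from outside, world axes, zero at the start; "ft_torque": the same for the moment, N m; "grip_width": opening from 0.0 (shut) to 1.0 (fully open); "grasp_force": force on a finger pad.
Only numpy, scipy, OpenCV 4.12 (cv2) and the standard library are available. Lean on these libraries where they do the work, as an engineer would, in place of code of your own. Each camera call takes 0.05 s, during which the arm holds its last target. There are 200 camera calls.

## Working session

There is one attempt and no reset: what is moved stays moved. The work goes in short steps, Python scripts to look and compute and a tool call to move; the robot and the scene stay as the last step left them, time stands still between calls to the robot, and variables do not carry over. Pictures are saved under pics/ and viewed, at most 10 in all, crops included, and the job is handed in when it is done.

Besides the shell and the picture viewer there is one more tool, called by a JSON object that holds its "method" and its "body", one argument or row to a line. servo_tool: Moves the arm, as the interface text tells. Shift numbers are shares of 0.4 m and turn numbers shares of 0.5 rad, none past 1 either way. Its arguments: {"type":"object","properties":{"rows":{"type":"array"}},"required":["rows"]}

```bash
mkdir -p pics
python3 - <<'E'
from cell import *
import cv2,pickle
s=state();print(s)
for n in("scene","top"):
    f=grab_frame(n);cv2.imwrite(f"pics/{n}0.png",f["frame"]);pickle.dump(f,open(n+".pkl","wb"));print(n,f["intrinsics"],f["world_from_camera"],[k for k in f])
E
```

```text
{'t': 0.0, 'q': array([-8.66872007e-01,  3.59394667e-01,  1.10561759e-02, -3.58951796e-04,
       -1.22411090e+00, -2.88069188e-01]), 'qd': array([-0.00191679,  0.00127878, -0.00051978,  0.00137975, -0.00085588,
       -0.00062418]), 'effort': array([-4.05343872e-04, -5.82710123e+01,  2.93040562e+01,  6.99718907e+00,
        6.58313889e-03, -1.79835492e-04]), 'position': array([ 0.27245245, -0.61706224,  0.24441488]), 'eef_rot': array([-2.06372669e-01,  9.78473101e-01,  8.07236967e-04, -2.44940167e-04]), 'contact_force': array([-0.69523418,  0.80223411, -0.01860298]), 'ft_torque': array([-0.00966713,  0.00078189,  0.02795547]), 'grasp_force': 0.0, 'grip_width': 1.0007341072403382}
scene [[515.73478762   0.         315.47013669]
 [  0.         515.73478762 194.02273516]
 [  0.           0.           1.        ]] [[-0.64361769  0.40816633 -0.64742298 -0.48222405]
 [-0.76527141 -0.33131175  0.55189872  1.11321031]
 [ 0.01076764  0.85066607  0.52559613  0.88864485]
 [ 0.          0.          0.          1.        ]] ['frame', 'intrinsics', 'world_from_camera']
top [[484.06387468   0.         327.11510513]
 [  0.         484.06387468 199.54095121]
 [  0.           0.           1.        ]] [[ 0.01758544  0.9978342  -0.06338502  0.47698049]
 [-0.99978679  0.01823524  0.00968774  0.25112514]
 [ 0.0108226   0.06320115  0.99794213  1.16758822]
 [ 0.          0.          0.          1.        ]] ['frame', 'intrinsics', 'world_from_camera']
```

View pics/top0.png

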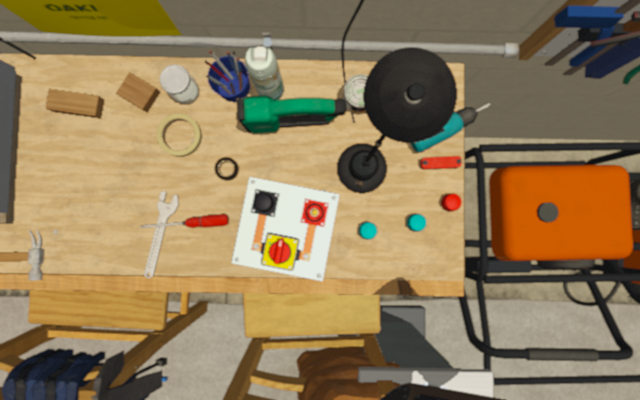

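View pics/scene0.png

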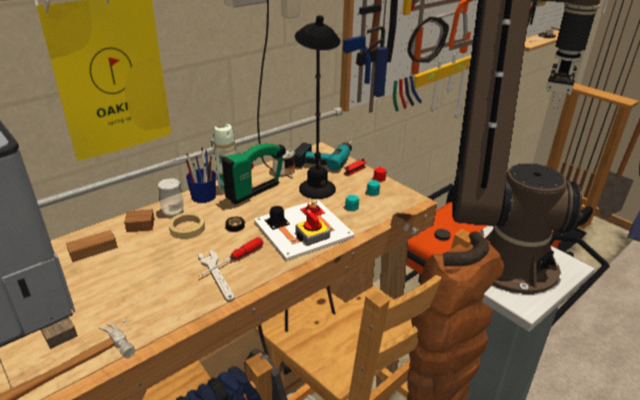

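Top view: the red cap candidates are the red round object at (452,202), which fits (red, cup-shaped), and the turquoise ones at (368,230) and (417,222), which don't. The hex keys are at (440,162), the isolator at (281,252), the red post at (315,212) and the black post at (264,202). I'll enlarge to confirm.

Run:
```python
import cv2,pickle
a=pickle.load(open("top.pkl","rb"))["frame"]
cv2.imwrite("pics/c1.png",cv2.resize(a[170:290,225:345],None,fx=5,fy=5,interpolation=cv2.INTER_CUBIC))
cv2.imwrite("pics/c2.png",cv2.resize(a[140:240,345:475],None,fx=5,fy=5,interpolation=cv2.INTER_CUBIC))
```

```text
(no output)
```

View pics/c1.png

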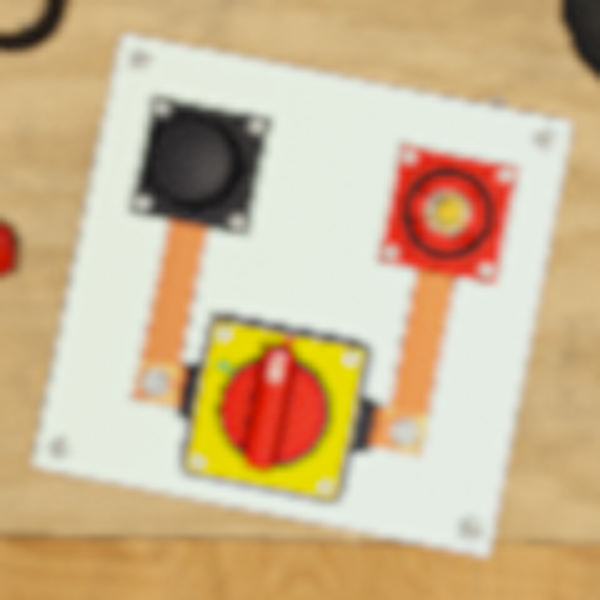

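View pics/c2.png

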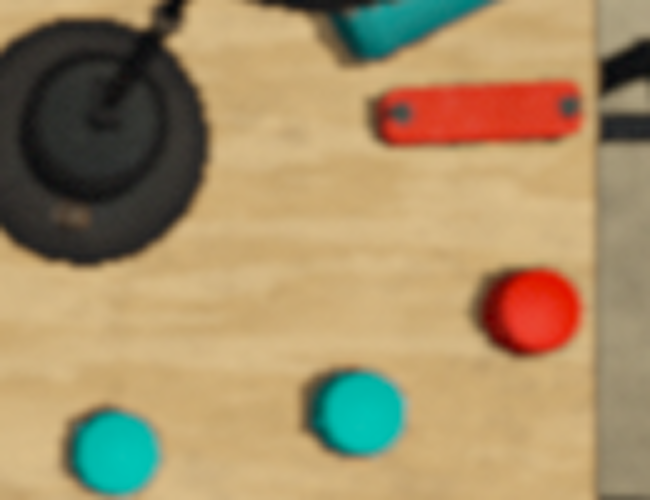

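The crops confirm the cap as the red cup at crop 2 (537,310), with the two turquoise lookalikes left of it. In crop 1 the panel corners are (122,35), (573,120), (492,555), (33,467), the red post stud is (449,211), and the handle is on (nose (280,348), tail (262,466)).

```bash
cat > h.py <<'E'
import numpy as np
from scipy.spatial.transform import Rotation as R
def ray(f,u,v,z):
    K,T=f["intrinsics"],f["world_from_camera"]
    d=np.linalg.solve(K,[u,v,1])*[1,-1,-1]; d=T[:3,:3]@d; o=T[:3,3]
    return o+d*(z-o[2])/d[2]
def proj(f,p):
    K,T=f["intrinsics"],f["world_from_camera"]
    c=(np.array(p)-T[:3,3])@T[:3,:3]*[1,-1,-1]; c=K@c; return c[:2]/c[2]
E
python3 - <<'E'
from h import *
import pickle
f=pickle.load(open("top.pkl","rb"))
c1=lambda u,v,z:ray(f,u/5+224.6,v/5+169.6,z)[:2]
c2=lambda u,v,z:ray(f,u/5+344.6,v/5+139.6,z)[:2]
P=np.array([c1(*p,.015) for p in[(122,35),(573,120),(492,555),(33,467)]])
L=np.array([(.105,.11),(.105,-.11),(-.105,-.11),(-.105,.11)])
c=P.mean(0);Q=P-c
yaw=np.arctan2((L[:,0]*Q[:,1]-L[:,1]*Q[:,0]).sum(),(L*Q).sum())
M=R.from_euler('z',yaw).as_matrix()[:2,:2]
print("panel",c,yaw,"res",np.abs(Q-L@M.T).max(0))
print("iso",c+M@[-.055,0],"meas foot",c1(274,411,.057),"bar",c1(271,407,.086))
n,t=c1(280,348,.086),c1(262,466,.086);print("bar ang",np.arctan2(*(n-t)[::-1]))
print("post",c+M@[.05,-.06],"ring",c1(448,212,.030),"stud",c1(450,210,.054))
print("cap",c2(537,310,.038),"tq",c2(360,412,.038),"hex",c2(480,112,.03))
E
```

```text
panel [0.48021037 0.33721343] -0.17040555078278172 res [0.00065914 0.00033511]
iso [0.42600699 0.34654044] meas foot [0.4261084  0.34706961] bar [0.42918232 0.34593784]
bar ang -0.12818569606565278
post [0.51931125 0.26960336] ring [0.5193425  0.26991828] stud [0.51938589 0.26861952]
cap [ 0.54924085 -0.05266059] tq [0.49998167 0.03020436] hex [ 0.64339    -0.02757501]
```

Image measurements agree to about 1 mm. I'll turn +0.586 rad about tool z so the pads straddle the bar, then travel on the robot's side of the lamp to above the isolator.

{"method": "servo_tool", "body": {
  "rows": [
    [0, 0, 0, 0, 0, 0.2346, 1],
    [0, 0, 0, 0, 0, 0.2346, 1],
    [0, 0, 0, 0, 0, 0.2346, 1],
    [0, 0, 0, 0, 0, 0.2346, 1],
    [0, 0, 0, 0, 0, 0.2346, 1],
    [-0.0258, 0.0975, 0, 0, 0, 0, 1],
    [-0.0258, 0.0975, 0, 0, 0, 0, 1],
    [-0.0258, 0.0975, 0, 0, 0, 0, 1],
    [-0.0258, 0.0975, 0, 0, 0, 0, 1],
    [-0.0258, 0.0975, 0, 0, 0, 0, 1],
    [-0.0258, 0.0975, 0, 0, 0, 0, 1],
    [-0.0258, 0.0975, 0, 0, 0, 0, 1],
    [-0.0258, 0.0975, 0, 0, 0, 0, 1],
    [-0.0258, 0.0975, 0, 0, 0, 0, 1],
    [-0.0258, 0.0975, 0, 0, 0, 0, 1],
    [0, 0, 0, 0, 0, 0, 1]
  ]
}}

```text
t: 1.43
position: [0.4428, -0.2458, 0.2455]
eef_rot: [0.083, 0.997, 0.0, 0.001]
contact_force: [-0.5, -1.0, 0.5]
grip_width: 0.997
grasp_force: 0.0
```

{"method": "servo_tool", "body": {
  "rows": [
    [0.0192, 0.0975, 0, 0, 0, 0, 1],
    [0.0192, 0.0975, 0, 0, 0, 0, 1],
    [0.0192, 0.0975, 0, 0, 0, 0, 1],
    [0.0192, 0.0975, 0, 0, 0, 0, 1],
    [0.0192, 0.0975, 0, 0, 0, 0, 1],
    [0.0192, 0.0975, 0, 0, 0, 0, 1],
    [0.0192, 0.0975, 0, 0, 0, 0, 1],
    [0.0192, 0.0975, 0, 0, 0, 0, 1],
    [0.0192, 0.0975, 0, 0, 0, 0, 1],
    [0.0192, 0.0975, 0, 0, 0, 0, 1],
    [0.0192, 0.0975, 0, 0, 0, 0, 1],
    [0.0192, 0.0975, 0, 0, 0, 0, 1],
    [0.0192, 0.0975, 0, 0, 0, 0, 1],
    [0.0192, 0.0975, 0, 0, 0, 0, 1],
    [0.0192, 0.0975, 0, 0, 0, 0, 1],
    [0, 0, 0, 0, 0, 0, 1],
    [0, 0, 0, 0, 0, 0, 1]
  ]
}}

```text
t: 2.85
position: [0.4259, 0.347, 0.2442]
eef_rot: [0.084, 0.996, -0.001, -0.001]
contact_force: [-0.9, -0.7, -0.9]
grip_width: 0.999
grasp_force: 0.0
```

```bash
cat >> h.py <<'E'
def to(s,p,y=None):
    "tool-frame shares to world point p (and tool-y yaw in rad)"
    r=R.from_quat(s["eef_rot"]); m=r.as_matrix()
    print("pos",s["position"],"yaw_y",np.arctan2(m[1,1],m[0,1]),"tilt",np.arccos(-m[2,2]),"F",s["contact_force"],"w",s["grip_width"],s["grasp_force"],"t",s["t"])
    print("shares",(m.T@(np.array(p)-s["position"]))/.4)
    if y is not None:
        g=R.from_matrix(np.array([[np.sin(y),np.cos(y),0],[-np.cos(y),np.sin(y),0],[0,0,-1]]).T.T) 
        print("turn shares",(r.inv()*g).as_rotvec()/.5)
E
python3 - <<'E'
from h import *
from cell import *
import cv2
s=state();print(s["q"]);to(s,[.426,.3467,.075],np.pi/2-.1704)
f=grab_frame("wrist");cv2.imwrite("pics/w1.png",f["frame"])
print(proj(f,[.426,.3467,.086]),proj(f,[.5193,.2697,.054]))
E
```

```text
[ 1.04025955e+00  1.54484270e-01 -2.67210999e-01 -1.83640053e-04
 -1.15107517e+00 -2.77930194e+00]
pos [0.42588544 0.34704118 0.24420803] yaw_y 1.402476030878999 tilt 0.001981215566575122 F [-0.92699953 -0.72306379 -0.91397903] w 0.9988441454679032 0.0 t 2.85
shares [-7.87506756e-04 -3.71608980e-05  4.23020297e-01]Traceback (most recent call last):
  File "<stdin>", line 4, in <module>
  File "h.py", line 16, in to
    g=R.from_matrix(np.array([[np.sin(y),np.cos(y),0],[-np.cos(y),np.sin(y),0],[0,0,-1]]).T.T)
  File "scipy/spatial/transform/_rotation.pyx", line 1143, in scipy.spatial.transform._rotation.Rotation.from_matrix
ValueError: Non-positive determinant (left-handed or null coordinate frame) in rotation matrix 0: [[ 0.98551702  0.16957657  0.        ]
 [-0.16957657  0.98551702  0.        ]
 [ 0.          0.         -1.        ]].
```

```bash
sed -i 's/g=R.from_matrix.*/g=R.from_matrix(np.array([[-np.sin(y),np.cos(y),0],[np.cos(y),np.sin(y),0],[0,0,-1]]))/' h.py
python3 - <<'E'
from h import *
from cell import *
import cv2
s=state();to(s,[.426,.3467,.075],np.pi/2-.1704)
f=grab_frame("wrist");cv2.imwrite("pics/w1.png",f["frame"])
print(proj(f,[.426,.3467,.086]),proj(f,[.5193,.2697,.054]))
E
```

```text
pos [0.42588544 0.34704118 0.24420803] yaw_y 1.402476030878999 tilt 0.001981215566575122 F [-0.92699953 -0.72306379 -0.91397903] w 0.9988441454679032 0.0 t 2.85
shares [-7.87506756e-04 -3.71608980e-05  4.23020297e-01]
turn shares [-0.00357496 -0.00170896  0.00415788]
[317.49855463 190.66984654] [272.49023986 259.72188937]
```

View pics/w1.png

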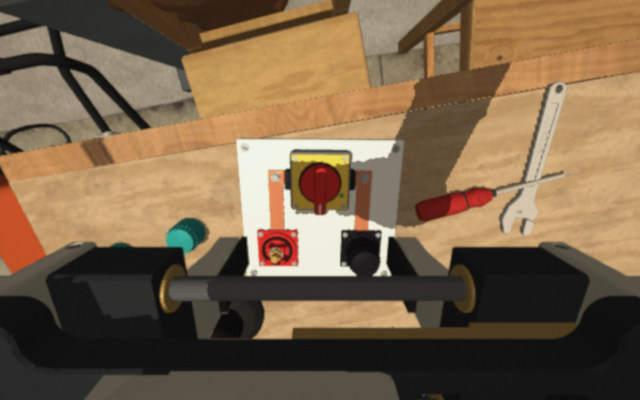

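Run:
```python
import cv2
a=cv2.imread("pics/w1.png")
cv2.imwrite("pics/c3.png",cv2.resize(a[130:280,230:420],None,fx=4,fy=4,interpolation=cv2.INTER_CUBIC))
```

```text
(no output)
```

View pics/c3.png

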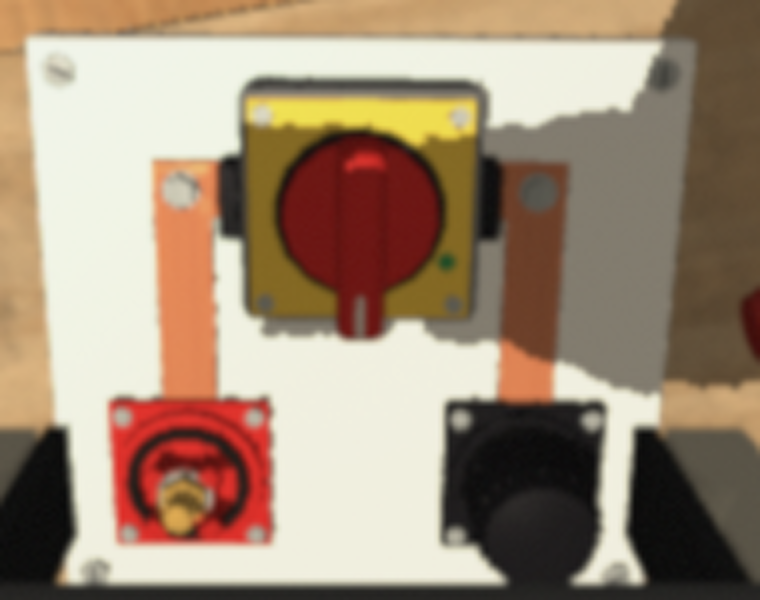

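Run:
```python
from h import *
from cell import *
f=grab_frame("wrist")
c=lambda u,v,z:ray(f,u/4+229.625,v/4+129.625,z).round(4)
M=R.from_euler('z',-.1704).as_matrix()[:2,:2];o=np.array([.4802,.3372])
for n,p,l in[("cornR",(27,38,.015),(-.105,-.11)),("cornL",(694,42,.015),(-.105,.11)),("foot",(360,213,.057),(-.055,0)),("ring",(189,482,.030),(.05,-.06)),("stud",(180,516,.054),(.05,-.06)),("plate",(361,207,.048),(-.055,0)),("sqL",(190,472,.02),(.05,-.06)),("blk",(525,472,.02),(.05,.06))]:
    w=c(*p)[:2];print(n,w,"diff",w-(o+M@np.array(l)))
print(f["world_from_camera"])
```

```text
cornR [0.359  0.2494] diff [0.00093271 0.00280133]
cornL [0.3969 0.4637] diff [0.00152586 0.00028759]
foot [0.4248 0.3482] diff [-0.00119656  0.00167329]
ring [0.5182 0.2711] diff [-0.00110126  0.00150985]
stud [0.5183 0.2714] diff [-0.00100126  0.00180985]
plate [0.4252 0.3485] diff [-0.00079656  0.00197329]
sqL [0.5192 0.2698] diff [-0.00010126  0.00020985]
blk [0.5396 0.39  ] diff [-5.04449220e-05  2.14780756e-03]
[[ 0.1685989  -0.93913245 -0.29934036  0.34418714]
 [ 0.98568353  0.16015895  0.05269818  0.35961772]
 [-0.00154853 -0.30393972  0.95269001  0.38463626]
 [ 0.          0.          0.          1.        ]]
```

Both views agree within about 2 mm, so I'll average them: isolator (0.4255,0.3474), post (0.5188,0.2705). Next: descend and pinch.

{"method": "servo_tool", "body": {
  "rows": [
    [0, 0, 0.07, 0, 0, 0, 1],
    [0, 0, 0.07, 0, 0, 0, 1],
    [0, 0, 0.07, 0, 0, 0, 1],
    [0, 0, 0.07, 0, 0, 0, 1],
    [0, 0, 0.07, 0, 0, 0, 0.5],
    [0, 0, 0.05, 0, 0, 0, 0],
    [0, 0, 0.018, 0, 0, 0, -0.3],
    [0, 0, 0, 0, 0, 0, -1],
    [0, 0, 0, 0, 0, 0, -1],
    [0, 0, 0, 0, 0, 0, -1],
    [0, 0, 0, 0, 0, 0, -1],
    [0, 0, 0, 0, 0, 0, -1],
    [0, 0, 0, 0, 0, 0, -1],
    [0, 0, 0, 0, 0, 0, -1]
  ]
}}

```text
t: 4.12
position: [0.4265, 0.3456, 0.0787]
eef_rot: [0.085, 0.996, 0.0, 0.0]
contact_force: [0.1, 1.2, 0.5]
grip_width: 0.303
grasp_force: 0.0
```

{"method": "servo_tool", "body": {
  "rows": [
    [0, 0, 0, 0, 0, 0, -1],
    [0, 0, 0, 0, 0, 0, -1],
    [0, 0, 0, 0, 0, 0, -1],
    [0, 0, 0, 0, 0, 0, -1],
    [0, 0, 0, 0, 0, 0, -1],
    [0, 0, 0, 0, 0, 0, -1]
  ]
}}

```text
t: 4.62
position: [0.4272, 0.3492, 0.0787]
eef_rot: [0.085, 0.996, 0.003, 0.001]
contact_force: [-0.5, 11.4, -5.4]
grip_width: 0.16
grasp_force: 30.0
```

The pinch pulled the TCP +2 mm in y, so the bar axis is near y=0.349. I'll recentre and turn.

{"method": "servo_tool", "body": {
  "rows": [
    [0, 0.005, 0, 0, 0, 0, -1],
    [0, 0, 0, 0, 0, -0.1, -1],
    [0, 0, 0, 0, 0, -0.2, -1],
    [0, 0, 0, 0, 0, -0.2, -1],
    [0, 0, 0, 0, 0, -0.2, -1],
    [0, 0, 0, 0, 0, -0.2, -1],
    [0, 0, 0, 0, 0, -0.2, -1],
    [0, 0, 0, 0, 0, -0.2, -1],
    [0, 0, 0, 0, 0, -0.2, -1],
    [0, 0, 0, 0, 0, -0.2, -1],
    [0, 0, 0, 0, 0, -0.2, -1],
    [0, 0, 0, 0, 0, -0.2, -1],
    [0, 0, 0, 0, 0, 0, -1],
    [0, 0, 0, 0, 0, 0, -1],
    [0, 0, 0, 0, 0, 0, -1]
  ]
}}

```text
t: 5.87
position: [0.4271, 0.3498, 0.0786]
eef_rot: [-0.426, 0.905, 0.002, 0.001]
contact_force: [-3.5, 7.7, -0.2]
grip_width: 0.157
grasp_force: 30.0
```

Run:
```python
from h import *
from cell import *
s=state();to(s,[.426,.3485,.2],np.pi/2-.1704+1.047);print(s["ft_torque"],s["q"])
```

```text
pos [0.42706812 0.3497874  0.07863491] yaw_y 2.450187106902335 tilt 0.004287136600265175 F [-3.53063171  7.68016233 -0.21052862] w 0.1573733528576653 29.99532848596573 t 5.8667
shares [ 0.0029665   0.00046811 -0.30342669]
turn shares [0.00306466 0.00800787 0.00557544]
[ 2.80500733  1.03244647 -0.27524592] [ 1.04048947e+00  3.24460650e-01 -4.70613050e-01 -1.23973853e-03
 -7.71523917e-01 -1.73101119e+00]
```

Tool yaw shows the handle at about 1.05 rad, past the balance point and on the off stop. Release and lift.

{"method": "servo_tool", "body": {
  "rows": [
    [0, 0, 0, 0, 0, 0, 0],
    [0, 0, 0, 0, 0, 0, 0],
    [0, 0, 0, 0, 0, 0, 0],
    [0, 0, 0, 0, 0, 0, 0.2],
    [0, 0, 0, 0, 0, 0, 0.4],
    [0, 0, -0.05, 0, 0, 0, 0.6],
    [0, 0, -0.09, 0, 0, 0, 1],
    [0, 0, -0.09, 0, 0, 0, 1],
    [0, 0, -0.09, 0, 0, 0, 1],
    [0, 0, 0, 0, 0, 0.2094, 1],
    [0, 0, 0, 0, 0, 0.2094, 1],
    [0, 0, 0, 0, 0, 0.2094, 1],
    [0, 0, 0, 0, 0, 0.2094, 1],
    [0, 0, 0, 0, 0, 0.2094, 1],
    [0, 0, 0, 0, 0, 0.2094, 1],
    [0, 0, 0, 0, 0, 0.2094, 1],
    [0, 0, 0, 0, 0, 0.2094, 1],
    [0, 0, 0, 0, 0, 0.2094, 1],
    [0, 0, 0, 0, 0, 0.2094, 1],
    [0, 0, 0, 0, 0, 0, 1]
  ]
}}

```text
t: 7.53
position: [0.4267, 0.3471, 0.2061]
eef_rot: [0.086, 0.996, -0.0, -0.0]
contact_force: [-0.2, -0.4, 1.1]
grip_width: 1.0
grasp_force: 0.0
```

Run:
```python
from h import *
from cell import *
import cv2
s=state();to(s,[.44,.05,.2],1.4004)
f=grab_frame("wrist");cv2.imwrite("pics/w2.png",f["frame"])
u,v=proj(f,[.46,.32,.05]).astype(int);print(u,v,proj(f,[.427,.3495,.086]),proj(f,[.5188,.2712,.03]))
a=f["frame"][110:310,200:440];cv2.imwrite("pics/c4.png",cv2.resize(a,None,fx=3,fy=3,interpolation=cv2.INTER_CUBIC))
```

```text
pos [0.42673098 0.34709333 0.2060782 ] yaw_y 1.3981478600642818 tilt 0.0003259403211524057 F [-0.20429899 -0.39615471  1.06947325] w 1.0002119553055187 0.0 t 7.5333
shares [-0.16027706 -0.72598794  0.01539171]
turn shares [-0.00059758 -0.00026047 -0.00450432]
299 222 [320.06589604 200.6633345 ] [271.80935162 264.25726092]
```

View pics/c4.png

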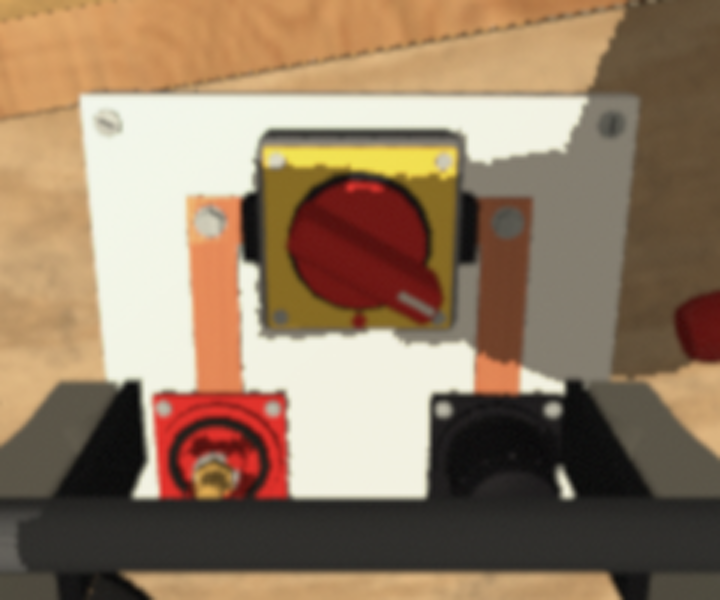

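The handle nose points at the green dot, so it is off. The ring centre sits at about (273,263) in the full image, 1 px from prediction, putting the post at about (0.5185,0.272). On to the cap.

{"method": "servo_tool", "body": {
  "rows": [
    [-0.02, -0.0908, 0, 0, 0, 0, 1],
    [-0.02, -0.0908, 0, 0, 0, 0, 1],
    [-0.02, -0.0908, 0, 0, 0, 0, 1],
    [-0.02, -0.0908, 0, 0, 0, 0, 1],
    [-0.02, -0.0908, 0, 0, 0, 0, 1],
    [-0.02, -0.0908, 0, 0, 0, 0, 1],
    [-0.02, -0.0908, 0, 0, 0, 0, 1],
    [-0.02, -0.0908, 0, 0, 0, 0, 1],
    [-0.0778, -0.0507, 0, 0, 0, 0, 1],
    [-0.0778, -0.0507, 0, 0, 0, 0, 1],
    [-0.0778, -0.0507, 0, 0, 0, 0, 1],
    [-0.0778, -0.0507, 0, 0, 0, 0, 1],
    [0, 0, 0, 0, 0, 0, 1],
    [0, 0, 0, 0, 0, 0, 1]
  ]
}}

```text
t: 8.75
position: [0.5511, -0.0522, 0.2051]
eef_rot: [0.084, 0.996, -0.0, -0.001]
contact_force: [-1.4, 1.2, -0.1]
grip_width: 1.002
grasp_force: 0.0
```

Run:
```python
from h import *
from cell import *
import cv2
s=state();to(s,[.549,-.052,.026],1.4004)
f=grab_frame("wrist");im=f["frame"]
h=cv2.cvtColor(im,cv2.COLOR_BGR2HSV)
m=(((h[...,0]<6)|(h[...,0]>174))&(h[...,1]>170)&(h[...,2]>70)).astype(np.uint8)
n,l,st,ce=cv2.connectedComponentsWithStats(m)
p=proj(f,[.549,-.052,.038]);print(p,proj(f,[.549,-.052,.0]))
for i in range(1,n):
    if st[i,4]>200: print(st[i],ce[i])
u,v=p.astype(int);u0,v0=max(u-90,0),max(v-70,0);print(u0,v0)
cv2.imwrite("pics/c5.png",cv2.resize(im[v0:v0+140,u0:u0+180],None,fx=4,fy=4,interpolation=cv2.INTER_CUBIC))
```

```text
pos [ 0.55108872 -0.05219782  0.2051495 ] yaw_y 1.4033684519703693 tilt 0.0018186788507905212 F [-1.39643367  1.1769874  -0.05816159] w 1.0022384143722882 0.0 t 8.75
shares [ 4.49739827e-03 -2.89640623e-05  4.47881874e-01]
turn shares [-0.00158387 -0.00327441  0.00593561]
[317.48663232 186.75516684] [317.47994394 179.16647896]
[ 568   82   69   54 1879] [598.39968068 108.91750931]
[ 298  165   36   39 1079] [315.639481   183.80166821]
[ 312  231   71   37 1610] [346.69875776 248.5484472 ]
227 116
```

View pics/c5.png

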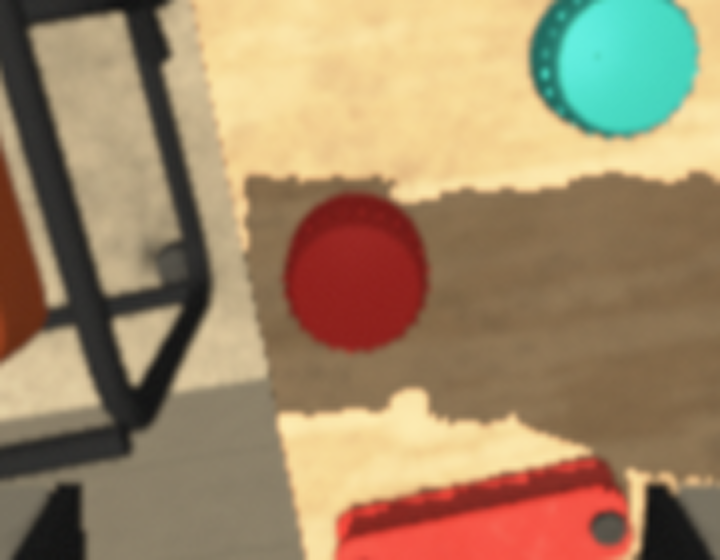

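The crop shows the red cap's top centre at full-image (315.6,185.9), i.e. world about (0.5487,-0.0538). The turquoise cap and hex keys are well clear of the fingers. Grasp.

{"method": "servo_tool", "body": {
  "rows": [
    [0.005, -0.005, 0.06, 0, 0, 0.006, 1],
    [0, 0, 0.08, 0, 0, 0, 1],
    [0, 0, 0.08, 0, 0, 0, 1],
    [0, 0, 0.08, 0, 0, 0, 1],
    [0, 0, 0.08, 0, 0, 0, 1],
    [0, 0, 0.05, 0, 0, 0, 0.6],
    [0, 0, 0.0178, 0, 0, 0, 0.4],
    [0, 0, 0, 0, 0, 0, 0.2],
    [0, 0, 0, 0, 0, 0, -1],
    [0, 0, 0, 0, 0, 0, -1],
    [0, 0, 0, 0, 0, 0, -1],
    [0, 0, 0, 0, 0, 0, -1],
    [0, 0, 0, 0, 0, 0, -1],
    [0, 0, 0, 0, 0, 0, -1],
    [0, 0, 0, 0, 0, 0, -1]
  ]
}}

```text
t: 10.05
position: [0.549, -0.052, 0.0283]
eef_rot: [0.085, 0.996, 0.0, 0.001]
contact_force: [-1.7, 0.4, 8.1]
grip_width: 0.491
grasp_force: 30.0
```

{"method": "servo_tool", "body": {
  "rows": [
    [0, 0, -0.04, 0, 0, 0, -1],
    [0, 0, -0.08, 0, 0, 0, -1],
    [0, 0, -0.08, 0, 0, 0, -1],
    [0, 0, -0.08, 0, 0, 0, -1],
    [0, 0, -0.08, 0, 0, 0, -1],
    [0, 0, -0.06, 0, 0, 0, -1],
    [0.079, 0.0574, 0, 0, 0, 0, -1],
    [0.079, 0.0574, 0, 0, 0, 0, -1],
    [0.079, 0.0574, 0, 0, 0, 0, -1],
    [0.079, 0.0574, 0, 0, 0, 0, -1],
    [0.0231, 0.0975, 0, 0, 0, 0, -1],
    [0.0231, 0.0975, 0, 0, 0, 0, -1],
    [0.0231, 0.0975, 0, 0, 0, 0, -1],
    [0.0231, 0.0975, 0, 0, 0, 0, -1],
    [0, 0, 0, 0, 0, 0, -1],
    [0, 0, 0, 0, 0, 0, -1]
  ]
}}

```text
t: 11.38
position: [0.429, 0.2216, 0.1951]
eef_rot: [0.084, 0.996, 0.0, -0.0]
contact_force: [-0.4, -0.3, 0.1]
grip_width: 0.489
grasp_force: 30.0
```

Run:
```python
from h import *
from cell import *
s=state();to(s,[.5187,.2718,.11],1.4004)
```

```text
pos [0.42896904 0.22163735 0.1950709 ] yaw_y 1.4032765448216626 tilt 0.0001263665008992599 F [-0.3501458  -0.27297987  0.12525672] w 0.4889848609296518 30.000086976215243 t 11.3833
shares [-0.20028338  0.16102871  0.2126912 ]
turn shares [ 2.45784716e-04 -5.88547977e-05  5.75309323e-03]
```

{"method": "servo_tool", "body": {
  "rows": [
    [-0.0667, 0.0537, 0, 0, 0, 0.006, -1],
    [-0.0667, 0.0537, 0, 0, 0, 0, -1],
    [-0.0667, 0.0537, 0, 0, 0, 0, -1],
    [0, 0, 0.06, 0, 0, 0, -1],
    [0, 0, 0.06, 0, 0, 0, -1],
    [0, 0, 0.05, 0, 0, 0, -1],
    [0, 0, 0.04, 0, 0, 0, -1],
    [0, 0, 0, 0, 0, 0, -1],
    [0, 0, 0, 0, 0, 0, -1],
    [0, 0, 0, 0, 0, 0, -1]
  ]
}}

```text
t: 12.22
position: [0.5199, 0.2693, 0.1122]
eef_rot: [0.087, 0.996, 0.0, 0.001]
contact_force: [0.0, 1.0, -0.6]
grip_width: 0.485
grasp_force: 30.0
```

Run:
```python
from h import *
from cell import *
import cv2
s=state();to(s,[.5187,.2718,.11],1.4004)
f=grab_frame("wrist");im=f["frame"];p0=s["position"]
for n,p in[("ring",[.5187,.2718,.03]),("stud",[.5187,.2718,.054]),("captop",[p0[0],p0[1],p0[2]+.01]),("capbot",[p0[0],p0[1],p0[2]-.028])]:print(n,proj(f,p))
u,v=proj(f,[.5187,.2718,.03]).astype(int);u0,v0=u-80,v-80;print(u0,v0)
cv2.imwrite("pics/c6.png",cv2.resize(im[v0:v0+110,u0:u0+160],None,fx=5,fy=5,interpolation=cv2.INTER_CUBIC))
```

```text
pos [0.51994348 0.26927004 0.1122462 ] yaw_y 1.396707620883219 tilt 0.0012524827449877506 F [ 0.03436792  0.9893454  -0.57682485] w 0.48512255439160396 29.99989933334291 t 12.2167
shares [0.00416268 0.00568637 0.00561603]
turn shares [ 0.00159122  0.00193465 -0.00738553]
ring [320.21359575 212.32918116]
stud [320.56115317 223.07255232]
captop [317.88070786 274.36969409]
capbot [317.70164069 242.65858456]
240 132
```

View pics/c6.png

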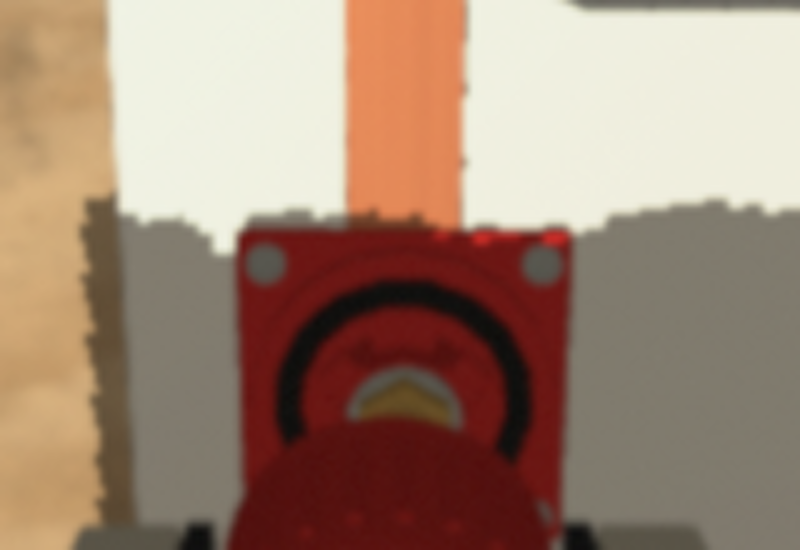

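Run:
```python
from h import *
from cell import *
f=grab_frame("wrist");p=state()["position"];print(p)
t=np.linspace(0,2*np.pi,361)
def circ(c,r): 
    q=np.array([proj(f,[c[0]+r*np.cos(a),c[1]+r*np.sin(a),c[2]]) for a in t]);return q[:,0].min(),q[:,0].max(),q[:,1].min()
c=np.array([.5187,.272,.030])
for r in(.020,.021,.022,.023,.0265): print(r,circ(c,r))
print("meas 295.0 346.0 187.6")
for h in(.026,.027,.028,.029):print("cap",h,circ(p-[0,0,h],.022))
print("meas vmin 215")
```

```text
[0.52001358 0.2697867  0.11263078]
0.02 (np.float64(296.49816294290036), np.float64(343.4167776089115), np.float64(189.44668491191453))
0.021 (np.float64(295.3243751022912), np.float64(344.59058861738293), np.float64(188.2838556874025))
0.022 (np.float64(294.15051609230227), np.float64(345.76448744429103), np.float64(187.11793237782578))
0.023 (np.float64(292.97658590646057), np.float64(346.93847409949154), np.float64(185.94890261750447))
0.0265 (np.float64(288.8648126135526), np.float64(351.0481191828189), np.float64(181.83265507410036))
meas 295.0 346.0 187.6
cap 0.026 (np.float64(284.60628571770656), np.float64(351.2650116745769), np.float64(212.67460516646403))
cap 0.027 (np.float64(284.77243381980156), np.float64(351.0865774474332), np.float64(212.13359059155732))
cap 0.028 (np.float64(284.9368726149411), np.float64(350.9099781260089), np.float64(211.5983431921173))
cap 0.029 (np.float64(285.09962834577834), np.float64(350.73518555155744), np.float64(211.06877124055106))
meas vmin 215
```

Run:
```python
from h import *
from cell import *
f=grab_frame("wrist");s=state()
def T(p,r):
    m=np.eye(4);m[:3,:3]=r.as_matrix();m[:3,3]=p;return m
rel=np.linalg.inv(T(s["position"],R.from_quat(s["eef_rot"])))@f["world_from_camera"]
y=1.40337;r5=R.from_matrix([[-np.sin(y),np.cos(y),0],[np.cos(y),np.sin(y),0],[0,0,-1]])
g=dict(intrinsics=f["intrinsics"],world_from_camera=T([.55109,-.0522,.20515],r5)@rel)
t=np.linspace(0,2*np.pi,361)
def circ(f,c,r): 
    q=np.array([proj(f,[c[0]+r*np.cos(a),c[1]+r*np.sin(a),c[2]]) for a in t]);return np.r_[q.min(0),q.max(0)].round(1)
for x,yy in((.548,-.0542),(.549,-.0535),(.551,-.0535)):
    print(x,"rim",circ(g,[x,yy,0],.022),"top",circ(g,[x,yy,.038],.021))
print("meas rim vmin 163.9 ; top u 297.9..333.6 vmax 203.5")
p=s["position"]
m=f["world_from_camera"]
im=f["frame"]; print(im[205:222,318].tolist())
print("top now",circ(f,p+[0,0,.010],.021))
```

```text
0.548 rim [298.3 161.1 332.8 194.9] top [297.  167.7 333.7 203.3]
0.549 rim [298.9 161.8 333.5 195.5] top [297.7 168.4 334.5 204. ]
0.551 rim [299.2 163.3 333.7 197. ] top [298.1 170.2 334.7 205.6]
meas rim vmin 163.9 ; top u 297.9..333.6 vmax 203.5
[[52, 58, 93], [67, 76, 86], [64, 78, 85], [47, 69, 82], [35, 67, 86], [35, 72, 94], [37, 75, 98], [36, 75, 98], [35, 72, 96], [31, 61, 93], [22, 40, 88], [16, 22, 86], [17, 19, 87], [16, 18, 87], [15, 18, 85], [15, 18, 85], [15, 17, 84]]
top now [278.8 238.5 357.  306.7]
```

Ring and cap outlines put the post at (0.5188,0.2725), with the cap about 1 mm behind the TCP in x. I'll correct y by +2.7 mm, level the yaw and approach to just above the fingers.

{"method": "servo_tool", "body": {
  "rows": [
    [0, 0.0068, 0, 0, 0, 0, -1],
    [0, 0, 0.03, 0, 0, 0, -1],
    [0, 0, 0.03, 0, 0, 0, -1],
    [0, 0, 0.02, 0, 0, 0, -1],
    [0, 0, 0.01, 0, 0, 0, -1],
    [0, 0, 0, 0, 0, 0, -1],
    [0, 0, 0, 0, 0, 0, -1],
    [0, 0, 0, 0, 0, 0, -1]
  ]
}}

```text
t: 13.03
position: [0.5201, 0.2725, 0.0757]
eef_rot: [0.087, 0.996, 0.0, 0.0]
contact_force: [-0.1, 0.5, -0.7]
grip_width: 0.493
grasp_force: 30.0
```

Run:
```python
from h import *
from cell import *
s=state();to(s,[.5197,.2724,.067],1.4004)
P=[]
for i in range(6):
    grab_frame("top");P.append(state()["position"])
print(np.round(P,4))
```

```text
pos [0.52011575 0.27252726 0.07565607] yaw_y 1.3973336116429274 tilt 0.000907517592728926 F [-0.10353125  0.48952007 -0.66905371] w 0.49266860667949375 29.999842029064894 t 13.0333
shares [ 0.00098297 -0.00050643  0.02163921]
turn shares [ 0.00126002  0.0013064  -0.00613319]
[[0.5201 0.2725 0.0757]
 [0.5201 0.2725 0.0757]
 [0.52   0.2724 0.0756]
 [0.52   0.2724 0.0755]
 [0.5199 0.2723 0.0754]
 [0.5199 0.2723 0.0753]]
```

Well placed. Now press in small steps, watching the force.

{"method": "servo_tool", "body": {
  "rows": [
    [0, 0, 0.005, 0, 0, 0, -1],
    [0, 0, 0.005, 0, 0, 0, -1],
    [0, 0, 0.005, 0, 0, 0, -1],
    [0, 0, 0.005, 0, 0, 0, -1],
    [0, 0, 0.005, 0, 0, 0, -1],
    [0, 0, 0, 0, 0, 0, -1],
    [0, 0, 0, 0, 0, 0, -1]
  ]
}}

```text
t: 13.92
position: [0.5192, 0.272, 0.0648]
eef_rot: [0.087, 0.996, -0.0, -0.0]
contact_force: [-3.8, 0.9, 3.1]
grip_width: 0.491
grasp_force: 30.0
```

{"method": "servo_tool", "body": {
  "rows": [
    [0, 0, 0.005, 0, 0, 0, -1],
    [0, 0, 0, 0, 0, 0, -1],
    [0, 0, 0, 0, 0, 0, -1]
  ]
}}

```text
t: 14.17
position: [0.5191, 0.2719, 0.0623]
eef_rot: [0.087, 0.996, -0.0, -0.001]
contact_force: [-3.2, 1.2, -0.9]
grip_width: 0.494
grasp_force: 30.0
```

{"method": "servo_tool", "body": {
  "rows": [
    [0, 0, 0.005, 0, 0, 0, -1],
    [0, 0, 0, 0, 0, 0, -1],
    [0, 0, 0, 0, 0, 0, -1]
  ]
}}

```text
t: 14.42
position: [0.5194, 0.2719, 0.06]
eef_rot: [0.087, 0.996, -0.0, -0.0]
contact_force: [-0.2, 1.1, -11.8]
grip_width: 0.495
grasp_force: 30.0
```

The force flipped to a pull (fz -12), so it has clicked. Press on into the ring.

{"method": "servo_tool", "body": {
  "rows": [
    [0, 0, 0.005, 0, 0, 0, -1],
    [0, 0, 0, 0, 0, 0, -1],
    [0, 0, 0, 0, 0, 0, -1]
  ]
}}

```text
t: 14.67
position: [0.5199, 0.2722, 0.0592]
eef_rot: [0.087, 0.996, -0.0, 0.0]
contact_force: [-1.2, 0.4, -2.3]
grip_width: 0.491
grasp_force: 30.0
```

{"method": "servo_tool", "body": {
  "rows": [
    [0, 0, 0.005, 0, 0, 0, -1],
    [0, 0, 0, 0, 0, 0, -1],
    [0, 0, 0, 0, 0, 0, -1]
  ]
}}

```text
t: 14.92
position: [0.52, 0.2724, 0.0575]
eef_rot: [0.087, 0.996, 0.0, 0.0]
contact_force: [-1.2, 0.6, 1.6]
grip_width: 0.496
grasp_force: 30.0
```

{"method": "servo_tool", "body": {
  "rows": [
    [0, 0, 0.004, 0, 0, 0, -1],
    [0, 0, 0, 0, 0, 0, -1],
    [0, 0, 0, 0, 0, 0, -1]
  ]
}}

```text
t: 15.17
position: [0.5201, 0.2724, 0.056]
eef_rot: [0.087, 0.996, 0.0, 0.0]
contact_force: [-3.5, -1.3, 5.4]
grip_width: 0.49
grasp_force: 30.0
```

{"method": "servo_tool", "body": {
  "rows": [
    [0, 0, 0.003, 0, 0, 0, -1],
    [0, 0, 0, 0, 0, 0, -1],
    [0, 0, 0, 0, 0, 0, -1],
    [0, 0, 0, 0, 0, 0, -1],
    [0, 0, 0, 0, 0, 0, -1],
    [0, 0, 0, 0, 0, 0, -1]
  ]
}}

```text
t: 15.67
position: [0.5201, 0.2724, 0.0552]
eef_rot: [0.087, 0.996, 0.0, 0.0]
contact_force: [-4.0, -1.4, 8.3]
grip_width: 0.489
grasp_force: 30.0
```

Run:
```python
from cell import *
for i in range(6):
    grab_frame("wrist");s=state();print(s["t"],s["position"].round(4),s["contact_force"].round(1),s["grasp_force"])
if s["contact_force"][2]>6: print(close_job())
```

```text
15.7167 [0.5201 0.2724 0.0552] [-3.3 -0.8  7.4] 30.002060467377305
15.7667 [0.5201 0.2724 0.0552] [-3.6 -0.7  7.8] 30.001996401697397
15.8167 [0.5201 0.2724 0.0552] [-3.9 -0.9  7. ] 30.00212224200368
15.8667 [0.5201 0.2724 0.0552] [-3.3 -0.8  7.3] 30.002001989632845
15.9167 [0.5201 0.2723 0.0552] [-3.9 -0.7  8.5] 30.00200131908059
15.9667 [0.5201 0.2723 0.0552] [-3.8 -1.6  7.7] 30.00200606882572
the job is handed in; nothing more can be done
None
```

I turned the isolator off, clicked the red cap onto the red post, and handed the job in at about 16 s with the gripper still pressing the cap down at about 7.5 N; no verdict came back, and the click is inferred from the force readings, not from a final picture.

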